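# Free the cable drum: cover off, hold the clutch slide at its index

## Task

A mate is about to turn the cable drum by hand, so its spring-loaded clutch has to be held free. Lift the loose cover plate off the two pins of the clutch box and lay it flat on the bench beside the unit, handle up, without dropping it or disturbing the other things on the bench. Then pull the clutch slide away from the drum until its pointer stands level with the brass index pointer, and finish while holding it there: do not let go.

Things in the scene. Friction and masses are not known exactly. Their poses are not given: they have to be found in the camera images.
- drum_unit: Cable drum unit fixed to the bench: black base plate (x -135..135, y -118..412, top 18 mm), grey clutch box on the right (-y), empty drum (flanges 250 mm across, from y = 152, top 290 mm) on the left, black chain case from y = 114 (top 210 mm). Origin: on the bench under the clutch box's centre. z up, +y along the drum's axle towards the drum, -x to the unit's front. Its yaw varies.
- box_rim (a point): Centre of the clutch box's rim plane, 145 mm above the bench. The box is 240 (unit's x) x 190 (y) mm outside; its open pocket 224 x 174 mm, 82 mm deep. Two steel pins 8 mm thick stand 12 mm above the rim at (x, y) = (-106, -81) and (106, 81) mm from here. Behind the box (+x) a small motor sticks out 75 mm, up to 76 mm high.
- cover: Loose aluminium cover plate, 240 (x) x 190 (y) x 4 mm, 0.4 to 0.65 kg, at the start seated on the box's rim with two 11 mm holes over the pins, hiding the slide. Origin: centre of its underside, z up; its yaw is the unit's. Black bow handle in the middle over the centre of mass: bar 110 mm long (x), 10 mm thick (y), 16 mm high, underside 28 and top 44 mm above the cover's underside.
- cover_handle (a point): Middle of the top face of the cover's handle bar, 44 mm above the cover's underside.
- clutch_slide: Spring-return slide in the clutch box: sleeve on a guide rod, fork, aluminium moving clutch half, steel pointer arm, upright black grip. Axes as the unit's; its origin is the unit's origin at rest. It moves level along the unit's y only, out to -y (away from the drum), 0 to 50 mm (hard stop). The spring pulls it back with 4 N at rest plus 0.22 N per mm: 8 to 13 N at the index.
- slide_grip (a point): Middle of the top face of the slide's grip, a block 26 (unit's x) x 14 mm (y, the way it slides), upper 42 mm free; top 138 mm above the bench, 7 mm below the rim. At rest at x -20, y +20 mm of the unit, 60 mm from the pocket's wall on the drum side. Parts within 50 mm of it stay lower than 97 mm above the bench, save the clutch halves, up to 125 mm high from 40 mm beyond its +x face.
- slide_pointer (a point): Tip of the slide's steel pointer, about 90 mm above the bench, 56 mm to the front (-x) of the grip's middle and level with it in the unit's y; it moves with the slide.
- index_plate: Brass index plate, 18 x 16 x 5 mm with a pointed nose to the unit's +x, screwed to a ledge along the inside of the clutch box's front wall. Fixed, but set differently along the unit's y each time. Its axes are the unit's; origin: underside, on the line of its nose.
- index_tip (a point): Tip of the brass index nose, about 90 mm above the bench; axes as the unit's. It lies 18 to 42 mm from the resting slide pointer towards the unit's -y; the slide is right when the two tips face each other (same y in the unit's frame, about 3 mm apart in x).
- spare_wheel: Bystander: clear wheel 75 mm across in a steel fork, lying on its side, 38 mm high, about 110 mm long; origin under the wheel's axle.
- coupling: Bystander: brass hose coupling standing upright, 44 mm across, 62 mm high; origin: centre of its underside.
- screwdriver: Bystander: screwdriver 140 mm long, lying along its own x; origin near its middle, on the bench.

How it is judged:
By the outcome, as a careful person would: the job done as asked, in the order asked, and still so for the second after the job is handed in, while the arm keeps its last pose, push and grip.
It also fails if it takes over 54 s, if anything falls off the work surface, if the arm or the gripper's body presses on something with over 40 N, if the wrist force passes 120 N, or if a joint passes its speed limit or range.

## Robot

A 6-joint arm with a two-finger parallel gripper is mounted at the origin on the work surface. World frame = base frame: x ahead of the robot, y to its left, z up, the work surface at z = 0. Lengths are in mm, angles in rad, forces in N, time in s.
With the tool pointing down it reaches from about 400 to 925 mm from the base axis. Payload 12.5 kg.
Tool frame: the origin (TCP) lies midway between the tips of the shut fingers; the grasp point (between the pads) lies 19 mm behind it; z points along the fingers, y is the line along which they close (so a half turn about z gives the same grasp; the last joint's range is limited). The gripper opens to 95 mm and grips with 3 to 60 N. Pads are 20 mm wide; open, the fingers measure 119 mm over their backs; the gripper's body (75 mm by 180 mm) begins 59 mm behind the grasp point.
Start: joints at [1.188, 0.491, 1.559, -0, 1.092, -0.106], TCP at [170.782, 601.232, 214.661] pointing down, gripper open.
Joint ranges: [-3.1, 3.1], [-0.84, 2.19], [0.05, 2.79], [-1.13, 4.28], [0.06, 2.93], [-2.69, 2.69]. Speed limits (rad/s): [2.22, 2.22, 2.79, 3.14, 3.14, 3.14].

## Interface

Orientations are given as [roll, pitch, yaw] about the fixed x, y, z axes, in that order (R = Rz(yaw) Ry(pitch) Rx(roll)).
In Python, from cell import state, read_camera, camera_info, env gives the robot as it stands.
- The arm moves only by the tool move_arm, never from a script. Its argument "commands" is a list of rows, each a list of 3 entries, a list of its own where there are three numbers: the shift along the world's x, y, z in cm, then the turn, a rotation vector about the world's x, y, z in degrees, then the opening, from 0 (shut) to 1 (fully open). A call has 1 to 10 rows; each row shifts and turns the commanded pose from where the row before left it; what a row does not reach is not made up. A row lasts 1/10 s, in which the tool goes at most 50 mm and 8.59 degrees, less where a joint would pass 70% of its speed; a pose out of reach is approached as far as the arm can. A call with a gripper value outside its range is refused whole. The fingers move at their own pace and stop on an object; the grip force is fixed at half the most. Time passes only in rows, so rows that do not move let the fingers close. It gives the time, the measured TCP pose, the force, the opening and the grip force at its end, in the units of the state.
- state(): the state, without advancing time (a new reading comes with each control period).
- read_camera(name): name is "scene" or "top" or "wrist"; returns the picture (400x640x3 uint8, blue, green, red); there is no depth.
- camera_info(name): a dict with "K" (3x3 intrinsics, pixels), "cam_to_world" (4x4, takes a point from camera to world coordinates). Camera axes: x right, y down, z forward; pixel columns grow to the right and rows downward; lengths in mm; the calibration is good to about 2 mm. A picture is of the moment at which its call begins: read the wrist's pose just before it. camera_info takes no time and is no camera call; for the wrist camera it gives the pose at the moment of the call.
- env.job_done(): hands the job in; it is judged then, once.
The state is a dict: "t": time; "joints": joint angles; "qvel": joint speeds; "tau": joint torques, N m; "eef_pos": TCP position; "tcp_rot": TCP orientation; "ft_force": force on the tool from outside, world axes, zero at the start; "moment": the same for the moment, N m; "opening": opening from 0.0 (shut) to 1.0 (fully open); "grip_force": force on a finger pad.
Only numpy, scipy, OpenCV 4.12 (cv2) and the standard library are available. Lean on these libraries where they do the work, as an engineer would, in place of code of your own. Each camera call takes 0.05 s, during which the arm holds its last target. There are 200 camera calls.

## Working session

There is one attempt and no reset: what is moved stays moved. The work goes in short steps, Python scripts to look and compute and a tool call to move; the robot and the scene stay as the last step left them, time stands still between calls to the robot, and variables do not carry over. Pictures are saved under pics/ and viewed, at most 10 in all, crops included, and the job is handed in when it is done.

Besides the shell and the picture viewer there is one more tool, called by a JSON object that holds its "method" and its "body". move_arm: Moves the arm, as the interface text tells. Its arguments: {"type":"object","properties":{"commands":{"type":"array"}},"required":["commands"]}

```bash
mkdir -p pics; ls; python3 - <<'E'
from cell import *
import cv2
a=read_camera("scene");b=read_camera("top")
cv2.imwrite("pics/s1.png",a);cv2.imwrite("pics/t1.png",b)
import numpy as np
np.set_printoptions(suppress=True,precision=3)
for n in("scene","top","wrist"):
    c=camera_info(n);print(n,c["K"],c["cam_to_world"])
print(state())
E
```

```text
pics
scene [[422.106   0.    319.305]
 [  0.    422.106 197.572]
 [  0.      0.      1.   ]] [[  -0.331    0.792   -0.512 1144.279]
 [   0.944    0.275   -0.184    2.977]
 [  -0.005   -0.544   -0.839 1072.005]
 [   0.       0.       0.       1.   ]]
top [[417.249   0.    327.828]
 [  0.    417.249 203.438]
 [  0.      0.      1.   ]] [[  -0.028   -0.995    0.1    474.114]
 [  -1.       0.027   -0.008 -203.019]
 [   0.005   -0.1     -0.995 1084.177]
 [   0.       0.       0.       1.   ]]
wrist [[282.282   0.    322.769]
 [  0.    282.282 202.021]
 [  0.      0.      1.   ]] [[  0.274   0.93    0.246 101.931]
 [  0.962  -0.265  -0.07  621.221]
 [ -0.      0.256  -0.967 383.6  ]
 [  0.      0.      0.      1.   ]]
{'t': 0.1, 'joints': array([ 1.188,  0.491,  1.559,  0.   ,  1.092, -0.106]), 'qvel': array([-0.   , -0.001, -0.001,  0.   ,  0.002,  0.001]), 'tau': array([  0.002, -61.363, -25.861,   0.069,   0.047,  -0.   ]), 'eef_pos': array([170.703, 601.01 , 214.122]), 'tcp_rot': array([-3.141, -0.   ,  2.865]), 'ft_force': array([0.364, 0.453, 0.139]), 'moment': array([-0.027,  0.003,  0.011]), 'grip_force': 0.0, 'opening': 0.9972371123462695}
```

View pics/t1.png

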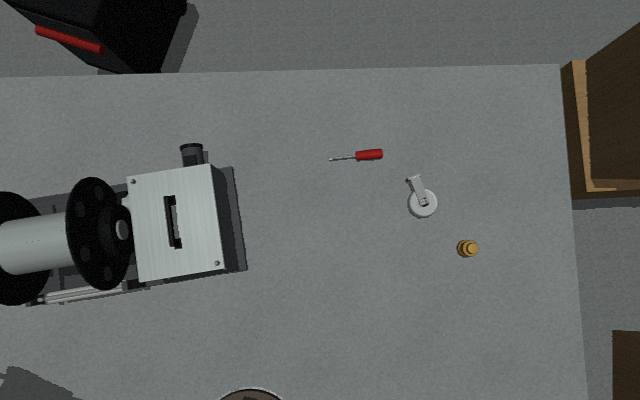

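View pics/s1.png

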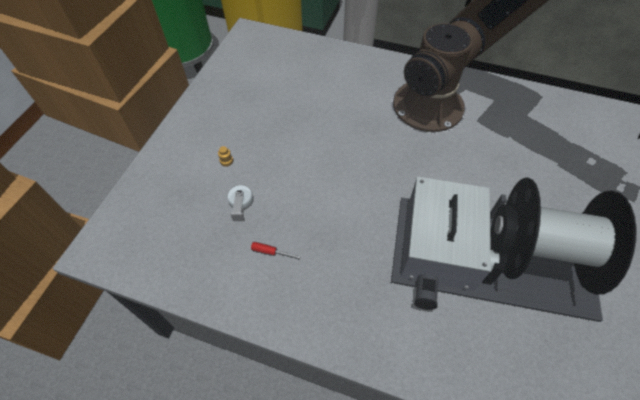

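```bash
cat > h.py <<'E'
import numpy as np,cv2
from cell import *
np.set_printoptions(suppress=True,precision=2)
def ray(ci,px,z):
    K,T=ci["K"],ci["cam_to_world"]
    d=T[:3,:3]@np.linalg.solve(K,[px[0],px[1],1.]);o=T[:3,3]
    return o+d*(z-o[2])/d[2]
def pix(ci,P):
    T=np.linalg.inv(ci["cam_to_world"]);c=T[:3,:3]@np.array(P,float)+T[:3,3];p=ci["K"]@c;return p[:2]/p[2]
E
python3 - <<'E'
from h import *
c=camera_info("top")
A=ray(c,(133,182),157);B=ray(c,(217,263),157)
print(A,B,np.linalg.norm(A-B),2*np.hypot(106,81))
m=(A+B)/2;yaw=np.arctan2(*(A-B)[[1,0]])-np.arctan2(81,106);print(m,yaw,np.degrees(yaw))
print(ray(c,(168,197),189),ray(c,(178,247),189))
s=camera_info("scene");p=ray(s,(421,181),157);q=ray(s,(487,262),157);print("scene",p,q,(p+q)/2)
for n,px,z in(("sd",(330,159),0),("sd2",(383,154),10),("wheel",(423,203),20),("fork",(408,180),20),("cpl",(468,248),60)):print(n,ray(c,px,z))
from scipy.spatial.transform import Rotation as R
T=R.from_euler('xyz',state()["tcp_rot"]).as_matrix();print(T)
E
```

```text
[627.26 224.46 157.  ] [442.18  36.91 157.  ] 263.49143765526986 266.8107943843352
[534.72 130.69 157.  ] 0.13953681293077091 7.9948704676396645
[587.24 133.87 189.  ] [479.39 111.51 189.  ]
scene [447.9  39.3 157. ] [626.51 233.61 157.  ] [537.2  136.46 157.  ]
sd [ 700.52 -220.62    0.  ]
sd2 [ 708.02 -359.67   10.  ]
wheel [ 575.27 -455.65   20.  ]
fork [ 635.92 -419.94   20.  ]
cpl [ 457.98 -550.67   60.  ]
[[-0.96  0.27 -0.  ]
 [ 0.27  0.96 -0.  ]
 [ 0.   -0.   -1.  ]]
```

{"method": "move_arm", "body": {"commands": [[[0,0,5],[0,0,0],1],[[0,0,5],[0,0,0],1],[[0,0,5],[0,0,0],1],[[0,0,5],[0,0,0],1],[[3,-4,0],[0,0,5],1],[[3,-4,0],[0,0,5],1],[[3,-4,0],[0,0,5],1],[[3,-4,0],[0,0,5],1],[[3,-4,0],[0,0,5],1],[[3,-4,0],[0,0,1],1]]}}

```text
t: 1.1
eef_pos: [351.5, 359.4, 414.6]
tcp_rot: [-3.142, -0.0, -2.961]
ft_force: [0.2, 1.1, -0.9]
opening: 1.0
grip_force: 0.0
```

{"method": "move_arm", "body": {"commands": [[[3,-4,0],[0,0,0],1],[[3,-4,0],[0,0,0],1],[[3,-4,0],[0,0,0],1],[[3,-4,0],[0,0,0],1],[[3,-4,0],[0,0,0],1],[[3,-3,0],[0,0,0],1],[[0,0,0],[0,0,0],1],[[0,0,0],[0,0,0],1],[[0,0,0],[0,0,0],1]]}}

```text
t: 2.0
eef_pos: [530.3, 131.8, 414.6]
tcp_rot: [3.141, -0.0, -2.964]
ft_force: [-0.1, 1.1, -0.1]
opening: 0.998
grip_force: 0.0
```

```bash
python3 - <<'E'
from h import *
s=state();print(s["eef_pos"],s["tcp_rot"],s["joints"])
cv2.imwrite("pics/w1.png",read_camera("wrist"))
E
```

```text
[530.25 131.8  414.63] [ 3.14 -0.   -2.96] [ 0.12  0.24  1.43  0.    1.48 -1.63]
```

View pics/w1.png

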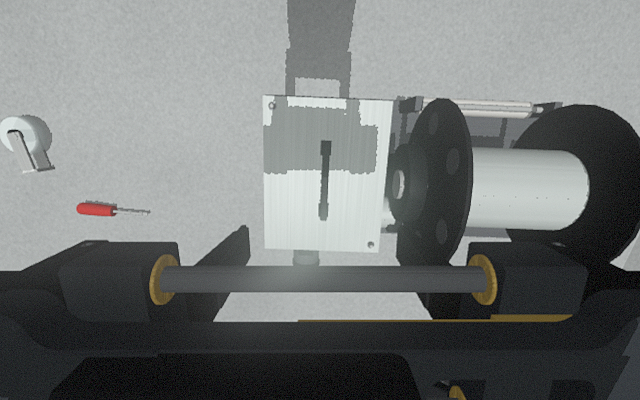

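```bash
python3 - <<'E'
from h import *
c=camera_info("wrist")
B=ray(c,(272,105),157);A=ray(c,(370.5,244),157)
print(A,B,np.linalg.norm(A-B),(A+B)/2,np.degrees(np.arctan2(*(A-B)[[1,0]])-np.arctan2(81,106)))
p=ray(c,(326,142),189);q=ray(c,(323,219),189);print(p,q,(p+q)/2,np.linalg.norm(p-q),np.degrees(np.arctan2(*(q-p)[[1,0]])))
for a in [(264,96),(392,99),(265,249),(378,252)]:print(ray(c,a,149))
E
```

```text
[626.92 229.2  157.  ] [442.11  42.92 157.  ] 262.39750435818235 [534.51 136.06 157.  ] 7.841651108834851
[478.07 127.89 189.  ] [588.04 143.49 189.  ] [533.06 135.69 189.  ] 111.07085931382689 8.074316553020566
[431.55  28.43 149.  ]
[402.69 212.19 149.  ]
[669.91  59.95 149.  ]
[641.91 246.76 149.  ]
```

{"method": "move_arm", "body": {"commands": [[[0.4,0.4,-4],[0,0,-2],1],[[0,0,-4],[0,0,0],1],[[0,0,-4],[0,0,0],1],[[0,0,-4],[0,0,0],1],[[0,0,-3],[0,0,0],0.6],[[0,0,-2],[0,0,0],0.6],[[0,0,-2],[0,0,0],0.6],[[0,0,-1],[0,0,0],0.6],[[0,0,-1],[0,0,0],0.6],[[0,0,0],[0,0,0],0.6]]}}

```text
t: 3.05
eef_pos: [534.4, 135.6, 164.2]
tcp_rot: [3.142, -0.001, -2.999]
ft_force: [-0.5, 1.0, -0.6]
opening: 0.611
grip_force: 0.0
```

{"method": "move_arm", "body": {"commands": [[[0,0,-0.2],[0,0,0],0.4],[[0,0,0],[0,0,0],0.3],[[0,0,0],[0,0,0],0.2],[[0,0,0],[0,0,0],0.1],[[0,0,0],[0,0,0],0],[[0,0,0],[0,0,0],0],[[0,0,0],[0,0,0],0],[[0,0,0],[0,0,0],0]]}}

```text
t: 3.85
eef_pos: [534.8, 135.2, 162.7]
tcp_rot: [3.141, 0.0, -3.0]
ft_force: [-0.1, -0.4, 0.7]
opening: 0.106
grip_force: 30.0
```

{"method": "move_arm", "body": {"commands": [[[0,0,0.3],[0,0,0],0],[[0,0,0.5],[0,0,0],0],[[0,0,1],[0,0,0],0],[[0,0,1],[0,0,0],0],[[0,0,1],[0,0,0],0],[[0,0,1.2],[0,0,0],0],[[0,0,1],[0,0,0],0],[[0,0,0],[0,0,0],0]]}}

```text
t: 4.65
eef_pos: [535.3, 135.3, 224.4]
tcp_rot: [3.142, 0.003, -2.999]
ft_force: [-0.1, -0.3, -4.6]
opening: 0.108
grip_force: 30.0
```

```bash
python3 - <<'E'
from h import *
s=state();print(s["eef_pos"],s["tcp_rot"],s["ft_force"],s["moment"],s["opening"])
a=read_camera("scene")
cv2.imwrite("pics/s2.png",cv2.resize(a[100:350,340:640],None,fx=2,fy=2))
E
```

```text
[535.33 135.34 224.42] [ 3.14  0.   -3.  ] [-0.06 -0.3  -4.63] [ 0.06 -0.04 -0.02] 0.10842439326306842
```

View pics/s2.png

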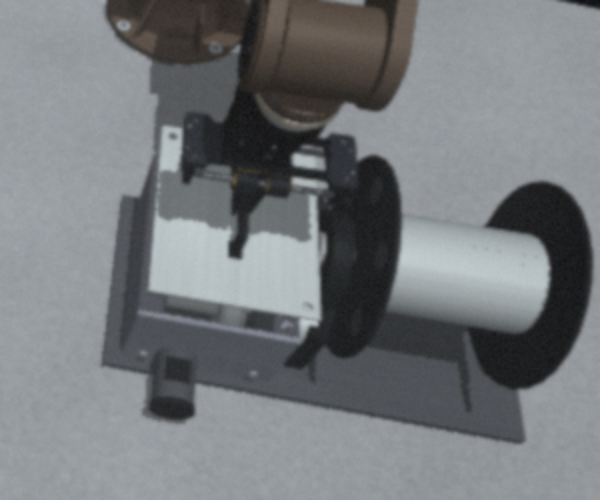

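{"method": "move_arm", "body": {"commands": [[[0,-1,0],[0,0,0],0],[[-0.2,-2.5,0],[0,0,0],0],[[-0.2,-3,0],[0,0,0],0],[[-0.2,-3,0],[0,0,0],0],[[-0.3,-3,0],[0,0,0],0],[[-0.3,-3,0],[0,0,0],0],[[-0.2,-3,0],[0,0,0],0],[[-0.2,-3,0],[0,0,0],0],[[-0.2,-3,0],[0,0,0],0],[[-0.2,-2,0],[0,0,0],0]]}}

```text
t: 5.7
eef_pos: [514.1, -132.1, 222.1]
tcp_rot: [3.141, -0.001, -3.001]
ft_force: [0.7, 0.5, -6.1]
opening: 0.103
grip_force: 30.0
```

{"method": "move_arm", "body": {"commands": [[[0,-1,-1],[0,0,0],0],[[0,0,-3],[0,0,0],0],[[0,0,-4],[0,0,0],0],[[0,0,-4],[0,0,0],0],[[0,0,-3],[0,0,0],0],[[0,0,-2],[0,0,0],0],[[0,0,-1.5],[0,0,0],0],[[0,0,-1],[0,0,0],0],[[0,0,-0.4],[0,0,0],0],[[0,0,0],[0,0,0],0]]}}

```text
t: 6.7
eef_pos: [514.6, -139.6, 23.3]
tcp_rot: [3.141, -0.001, -2.999]
ft_force: [-0.0, 0.3, -4.8]
opening: 0.104
grip_force: 30.0
```

Still hanging; underside about 5 mm above the bench. Lower gently until the load comes off.

{"method": "move_arm", "body": {"commands": [[[0,0,-0.2],[0,0,0],0],[[0,0,-0.1],[0,0,0],0],[[0,0,-0.1],[0,0,0],0],[[0,0,0],[0,0,0],0],[[0,0,0],[0,0,0],0]]}}

```text
t: 7.2
eef_pos: [514.9, -139.8, 19.8]
tcp_rot: [-3.142, 0.0, -3.0]
ft_force: [1.2, -0.0, -5.4]
opening: 0.105
grip_force: 30.0
```

{"method": "move_arm", "body": {"commands": [[[0,0,-0.1],[0,0,0],0],[[0,0,-0.05],[0,0,0],0],[[0,0,0],[0,0,0],0],[[0,0,0],[0,0,0],0]]}}

```text
t: 7.6
eef_pos: [514.8, -139.8, 18.1]
tcp_rot: [3.141, -0.0, -2.999]
ft_force: [-0.3, -1.0, -5.1]
opening: 0.106
grip_force: 30.0
```

{"method": "move_arm", "body": {"commands": [[[0,0,-0.05],[0,0,0],0],[[0,0,-0.05],[0,0,0],0],[[0,0,0],[0,0,0],0],[[0,0,0],[0,0,0],0]]}}

```text
t: 8.0
eef_pos: [514.8, -139.8, 17.7]
tcp_rot: [-3.141, 0.0, -2.999]
ft_force: [-3.1, 0.5, 5.5]
opening: 0.102
grip_force: 30.0
```

{"method": "move_arm", "body": {"commands": [[[0,0,0],[0,0,0],0.2],[[0,0,0],[0,0,0],0.3],[[0,0,0],[0,0,0],0.4],[[0,0,0],[0,0,0],0.6],[[0,0,0],[0,0,0],0.6],[[0,0,1],[0,0,0],0.6],[[0,0,3],[0,0,0],0.6],[[0,0,5],[0,0,0],0.6],[[0,0,5],[0,0,0],0.6],[[0,0,5],[0,0,0],0.6]]}}

```text
t: 9.0
eef_pos: [514.3, -139.6, 209.9]
tcp_rot: [-3.142, 0.0, -3.0]
ft_force: [1.0, -0.9, -0.4]
opening: 0.6
grip_force: 0.0
```

{"method": "move_arm", "body": {"commands": [[[0,0,5],[0,0,0],0.6],[[0,4,5],[0,0,0],0.5],[[0,4,2],[0,0,0],0.5],[[0,4,0],[0,0,0],0.5],[[0,4,0],[0,0,0],0.5],[[0,4,0],[0,0,0],0.5],[[0,4,0],[0,0,0],0.5],[[0,4,0],[0,0,0],0.5],[[0,0,0],[0,0,0],0.5],[[0,0,0],[0,0,0],0.5]]}}

```text
t: 10.0
eef_pos: [514.4, 132.0, 316.6]
tcp_rot: [-3.141, 0.0, -2.998]
ft_force: [-0.3, 0.4, 1.2]
opening: 0.503
grip_force: 0.0
```

```bash
python3 - <<'E'
from h import *
s=state();print(s["eef_pos"],s["tcp_rot"],s["ft_force"],s["opening"])
cv2.imwrite("pics/w2.png",read_camera("wrist"));cv2.imwrite("pics/t2.png",read_camera("top"))
E
```

```text
[514.37 131.98 316.65] [-3.14  0.   -3.  ] [-0.29  0.41  1.15] 0.5025987352527289
```

View pics/w2.png

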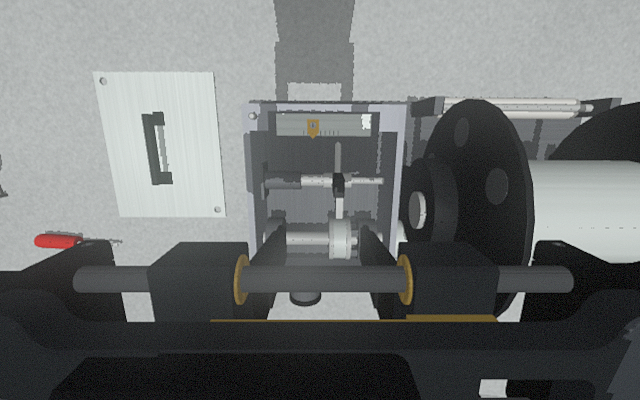

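```bash
python3 - <<'E'
from h import *
a=cv2.imread("pics/w2.png")
cv2.imwrite("pics/w2c.png",cv2.resize(a[95:215,240:410],None,fx=4.7,fy=4.7,interpolation=cv2.INTER_CUBIC))
E
```

```text
(no output)
```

View pics/w2c.png

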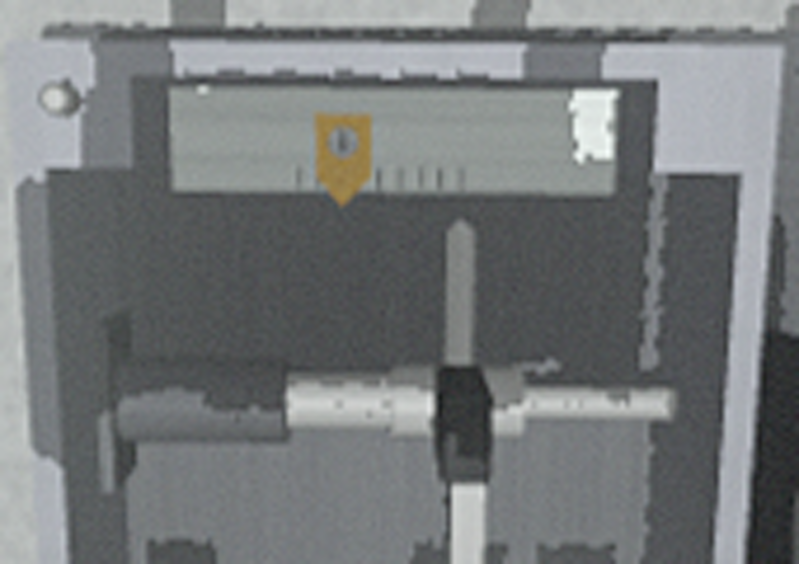

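```bash
python3 - <<'E'
from h import *
c=camera_info("wrist")
y=np.radians(8.1);ux=np.array([np.cos(y),np.sin(y)]);uy=np.array([-np.sin(y),np.cos(y)])
i=ray(c,(313.0,139.3),90)[:2];p=ray(c,(337.9,141.4),90)[:2]
print(i,p,(p-i)@ux,(p-i)@uy)
O=p+76*ux-20*uy;print("O from pointer",O)
B=ray(c,(240+59/4.7,95+97/4.7),157)[:2];print("O from pin",B+106*ux+81*uy)
for O in(O,np.array([534.5,136])):
  g=O-20*ux+20*uy;print("grip",g,[(pix(c,[*(g+dx*ux+dy*uy),z])-[240,95])*4.7 for z in(138,97) for dx,dy in((-13,-7),(-13,7),(13,7),(13,-7))])
E
```

```text
[461.44 110.26] [459.41 144.48] 2.8208554138158246 34.164629456350745
O from pointer [537.47 135.39]
O from pin [535.91 137.1 ]
grip [514.86 152.37] [array([440.96, 392.32]), array([493.69, 392.31]), array([491.76, 487.28]), array([440.  , 487.29]), array([435.68, 367.98]), array([483.08, 367.97]), array([481.52, 453.9 ]), array([434.91, 453.91])]
grip [511.88 152.98] [array([444.92, 381.65]), array([497.77, 381.65]), array([495.76, 477.01]), array([443.89, 477.02]), array([439.23, 358.35]), array([486.72, 358.34]), array([485.09, 444.59]), array([438.4, 444.6])]
```

{"method": "move_arm", "body": {"commands": [[[0.2,0.6,-3],[0,0,0],0.6],[[0,0,-4],[0,0,0],0.6],[[0,0,-4],[0,0,0],0.6],[[0,0,-3],[0,0,0],0.6],[[0,0,-2],[0,0,0],0.6],[[0,0,-1.5],[0,0,0],0.6],[[0,0,-1],[0,0,0],0.6],[[0,0,-1],[0,0,0],0.6],[[0,0,-1],[0,0,0],0.6],[[0,0,-0.3],[0,0,0],0.6]]}}

```text
t: 11.1
eef_pos: [516.7, 137.2, 107.5]
tcp_rot: [3.142, -0.001, -3.0]
ft_force: [0.7, 0.9, -1.1]
opening: 0.602
grip_force: 0.0
```

{"method": "move_arm", "body": {"commands": [[[0,0,0],[0,0,0],0.5],[[0,0,0],[0,0,0],0.4],[[0,0,0],[0,0,0],0.3],[[0,0,0],[0,0,0],0.2],[[0,0,0],[0,0,0],0.1],[[0,0,0],[0,0,0],0],[[0,0,0],[0,0,0],0],[[0,0,0],[0,0,0],0]]}}

```text
t: 11.9
eef_pos: [516.9, 138.2, 108.6]
tcp_rot: [3.141, 0.001, -3.0]
ft_force: [-0.6, 7.5, 0.8]
opening: 0.145
grip_force: 30.0
```

```bash
python3 - <<'E'
from h import *
s=state();print(s["eef_pos"],s["tcp_rot"],s["ft_force"],s["opening"])
a=read_camera("wrist");cv2.imwrite("pics/w3r.png",a)
cv2.imwrite("pics/w3.png",a)
E
```

```text
[516.85 138.21 108.64] [ 3.14  0.   -3.  ] [-0.63  7.53  0.78] 0.1445592772629191
```

View pics/w3.png

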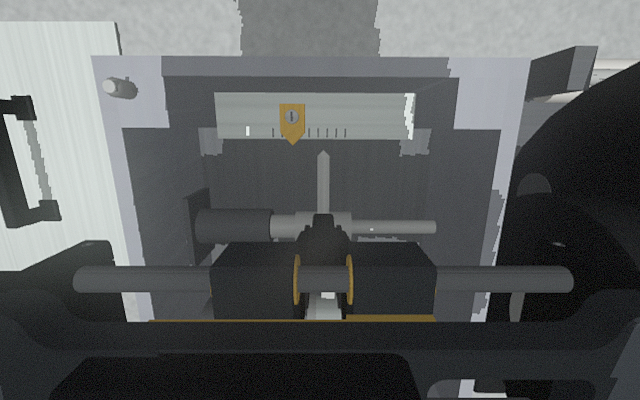

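```bash
cat > m.py <<'E'
from h import *
import sys
v=list(map(float,sys.argv[1:]))
c=camera_info("wrist");y=np.radians(8.1);uy=np.array([-np.sin(y),np.cos(y)]);ux=np.array([uy[1],-uy[0]])
i=ray(c,v[:2],90)[:2];p=ray(c,v[2:],90)[:2];print(i,p,(p-i)@ux,(p-i)@uy)
E
python3 m.py 292 145 323 151
```

```text
[459.9  110.39] [460.89 131.01] 3.879378844713075 20.27468866293872
```

{"method": "move_arm", "body": {"commands": [[[0.05,-0.4,0],[0,0,0],0],[[0.05,-0.4,0],[0,0,0],0],[[0.05,-0.4,0],[0,0,0],0],[[0.05,-0.4,0],[0,0,0],0],[[0.08,-0.4,0],[0,0,0],0],[[0,0,0],[0,0,0],0],[[0,0,0],[0,0,0],0],[[0,0,0],[0,0,0],0]]}}

```text
t: 12.75
eef_pos: [519.5, 118.6, 108.6]
tcp_rot: [3.14, 0.001, -3.0]
ft_force: [-1.9, 10.6, 0.1]
opening: 0.145
grip_force: 30.0
```

```bash
python3 - <<'E'
from h import *
s=state();print(s["eef_pos"],s["tcp_rot"],s["ft_force"],s["opening"])
a=read_camera("wrist")
cv2.imwrite("pics/w4.png",cv2.resize(a[80:230,230:430],None,fx=4,fy=4,interpolation=cv2.INTER_CUBIC))
cv2.imwrite("pics/t4.png",read_camera("top"))
E
```

```text
[519.53 118.6  108.62] [ 3.14  0.   -3.  ] [-1.85 10.62  0.1 ] 0.14541927896897394
```

View pics/w4.png

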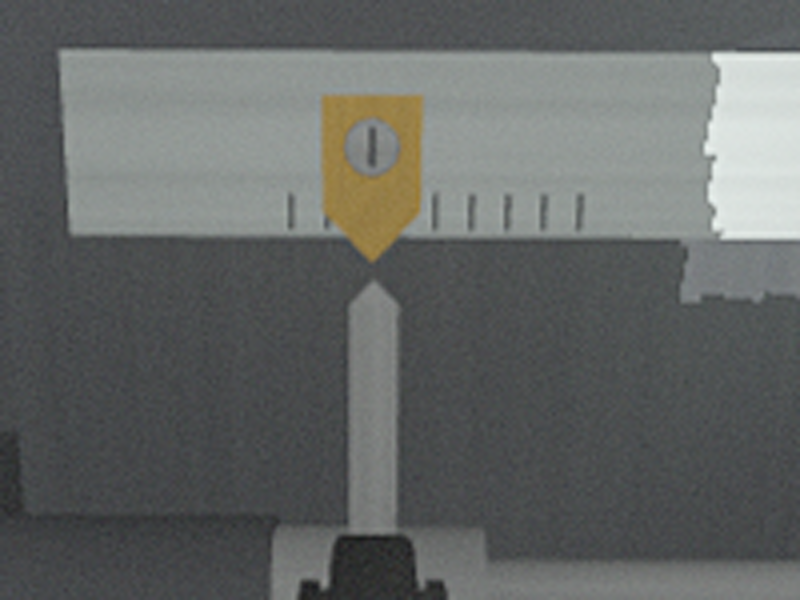

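```bash
python3 m.py 323 145.5 323.5 150.2; python3 - <<'E'
from h import *
a=cv2.imread("pics/t1.png").astype(int);b=cv2.imread("pics/t4.png").astype(int)
print("bystander diff",[np.abs(a-b)[r].mean() for r in(np.s_[145:165,345:390],np.s_[170:222,400:440],np.s_[235:262,455:482])])
E
```

```text
[460.06 110.95] [463.02 111.7 ] 3.034513846203942 0.3285453603390768
bystander diff [np.float64(9.785555555555556), np.float64(11.819551282051282), np.float64(10.298582533150434)]
```

View pics/t4.png

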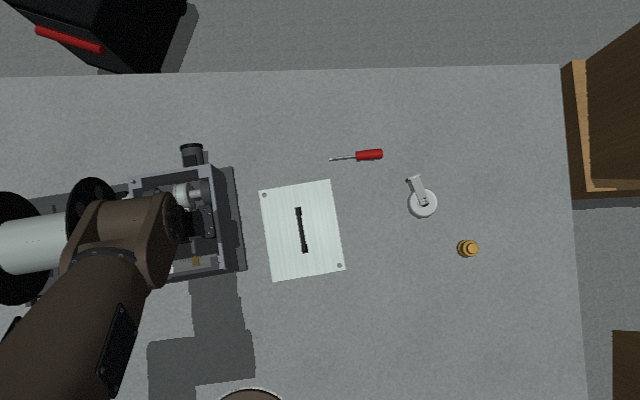

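The cover lies flat beside the unit with its handle up, centred near (302,230). The screwdriver, wheel and coupling are at the same pixels as at the start. The pointers are level to about 0.3 mm, so I'm handing in.

```bash
python3 -c "
from cell import *
print(env.job_done())"
```

```text
the job is handed in; nothing more can be done
None
```

The job is handed in: the cover lies flat on the bench beside the unit, handle up, the other things on the bench look unmoved, and the gripper is holding the clutch slide with its pointer within about 0.3 mm of level with the brass index.

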